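# Kit the parts of a weldment

## Task

Make up the kit for the next weldment: put the short square tube, the channel piece, the ring and the round bar stub into the kit tray, each in the insert made for it, lying or standing fully down as it does now, and let go. Leave the long square tube and the solid disc alone where they are; they do not belong to the kit.

Things in the scene. Friction and masses are not known exactly. Their poses are not given: they have to be found in the camera images.
- tube: Short square steel tube, the one to kit: 75 mm long, 30 x 30 mm, 3 mm wall, lying on the table. About 0.19 kg. Origin: centre of its underside, z up. x along its length.
- channel: Steel U-channel piece, lying with its open side up: 60 mm long, 50 mm wide, 25 mm high, web and flanges 6 mm thick, so that from above it shows a groove 38 mm wide. About 0.25 kg. Can be gripped over its 50 mm width. Origin: centre of its underside, z up. x along its 60 mm length (along the groove), y across its width.
- ring: Thick steel ring lying flat: outside diameter 46 mm, open bore 30 mm, 25 mm high. About 0.19 kg. Origin: centre of its underside, z up. 
- stub: Stub of round steel bar standing on end: diameter 24 mm, 50 mm high. About 0.18 kg. Origin: centre of its underside, z up. 
- long_tube: Look-alike, not part of the kit: square steel tube of the same 30 x 30 mm section but 115 mm long, with a patch of old weld bead on its top face. To be left alone. Origin: centre of its underside, z up. x along its length.
- disc: Look-alike, not part of the kit: solid steel disc, diameter 46 mm, 25 mm high, the size of the ring but with no bore. To be left alone. Origin: centre of its underside, z up. 
- seat_tube: Fixed plywood insert, 100 x 88 mm, one of four set two by two (pitch 104 and 92 mm, same yaw, any order) in a metal tray, rim 10 mm. For the short square tube: a long narrow central rectangular pocket, 91 mm (along x) by 46 mm (along y); black floor 4 mm, rim 10 mm above its underside. Origin: centre of its underside, 3 mm above the table; x along the 100 mm, z up.
- seat_channel: Fixed plywood insert, 100 x 88 mm, one of four set two by two (pitch 104 and 92 mm, same yaw, any order) in a metal tray, rim 10 mm. For the channel: a broad central rectangular pocket, 76 mm (along x) by 66 mm (along y), channel lengthwise along x; black floor 4 mm, rim 10 mm above its underside. Origin: centre of its underside, 3 mm above the table; x along the 100 mm, z up.
- seat_ring: Fixed plywood insert, 100 x 88 mm, one of four set two by two (pitch 104 and 92 mm, same yaw, any order) in a metal tray, rim 10 mm. For the ring: a flat board 10 mm thick with a central steel pin, 14 mm diameter, that stands 20 mm above the board; the ring goes over the pin and lies on the board. Origin: centre of its underside, 3 mm above the table; x along the 100 mm, z up.
- seat_stub: Fixed plywood insert, 100 x 88 mm, one of four set two by two (pitch 104 and 92 mm, same yaw, any order) in a metal tray, rim 10 mm. For the round bar stub: a central round pocket, 40 mm diameter; black floor 4 mm, rim 10 mm above its underside. The stub stands in it. Origin: centre of its underside, 3 mm above the table; x along the 100 mm, z up.
Mind the look-alikes: they are no part of the job. What is meant by the seat_ring is not green, and is the larger of those in its own colour. Leave any blue or brown look-alike of the stub alone.

How it is judged:
By the outcome, as a careful person would: the job done as asked, in the order asked, and still so for the second after the job is handed in, with the robot touching nothing.
It also fails if it takes over 93 s, if anything falls off the work surface, if the arm or the gripper's body presses on something with over 40 N, if the wrist force passes 120 N, or if a joint passes its speed limit or range.

## Robot

A 7-joint arm with a two-finger parallel gripper is mounted at the origin on the work surface. World frame = base frame: x ahead of the robot, y to its left, z up, the work surface at z = 0. Lengths are in m, angles in rad, forces in N, time in s.
With the tool pointing down it reaches from about 0.425 to 0.925 m from the base axis. Payload 6.8 kg.
Tool frame: the origin (TCP) lies midway between the tips of the shut fingers; the grasp point (between the pads) lies r.grip_point_offset behind it (r.grip_point_offset is the distance from the TCP to the grasp point, in m); z points along the fingers, y is the line along which they close (so a half turn about z gives the same grasp; the last joint's range is limited). The gripper opens to 85 mm and grips with 20 to 120 N. Pads are 22 mm wide; open, the fingers measure 114 mm over their backs; the gripper's body (76 mm by 85 mm) begins 54 mm behind the grasp point. The pads swing forward as they close: fully open they stand 13 mm farther back than shut.
Start: joints at [-1.306, 0.477, 0.022, 1.555, -0.011, 1.109, -0.083], TCP at [0.246, 0.629, 0.231] pointing down, gripper open.
Joint ranges: [-2.96, 2.96], [-0.34, 2.1], [-1.41, 1.46], [0.24, 2.44], [-1.37, 4.51], [0.17, 1.92], [-2.96, 2.96]. Speed limits (rad/s): [2.39, 2.39, 3.14, 3.14, 3.14, 3.14, 3.14].

## Interface

Orientations are given as a rotation vector (axis times angle).
In Python, from bench import r gives the robot as it stands. The module is installed in compiled form; this text tells all that it offers.
- The arm moves only by the shell command python3 -m crank 'ROWS' [FORCE]. ROWS is JSON, a list of rows, each a list of 5 numbers: the shift along the world's x, y, z in units of 200 mm (1.0 is 200 mm), then the turn about the world's z in units of 45 degrees (1.0 is 45 degrees), then the opening, from -1 (shut) to 1 (fully open). In form: [[dx, dy, dz, turn, jaw], ...]. A call has 1 to 8 rows; each row shifts and turns the commanded pose from where the row before left it; what a row does not reach is not made up. A row lasts 1/12 s, in which the tool goes at most 41.7 mm and 7.16 degrees, less where a joint would pass 70% of its speed; a pose out of reach is approached as far as the arm can. A call with a number of a shift or a turn outside -1 to 1 is refused whole. A call with a gripper value outside its range is refused whole. The fingers move at their own pace and stop on an object; FORCE is the grip in N (left out, the last holds). Time passes only in rows, so rows that do not move let the fingers close. It gives the time, the measured TCP pose, the force, the opening and the grip force at its end, in the units of the state.
- r.get_obs(): the state, without advancing time (a new reading comes with each control period).
- r.grab_frame(name): name is "scene" or "top"; returns the picture (420x560x3 uint8, blue, green, red); there is no depth.
- r.camera_model(name): a dict with "fx", "fy", "cx", "cy" (pixels), "distortion" ([k1, k2, p1, p2, k3] as OpenCV has them; the pictures are not rectified), "R" (3x3) and "t" (3): a world point X has camera coordinates R X + t. Camera axes: x right, y down, z forward; pixel columns grow to the right and rows downward; lengths in m; the calibration is good to about 2 mm. A picture is of the moment at which its call begins. camera_model takes no time and is no camera call.
- r.hand_in(): hands the job in; it is judged then, once.
The state is a dict: "clock": time; "joints": joint angles; "qvel": joint speeds; "tau": joint torques, N m; "tcp_pos": TCP position; "orientation": TCP orientation; "contact_force": force on the tool from outside, world axes, zero at the start; "moment": the same for the moment, N m; "grip_width": finger opening in m; "gripper_force": force on a finger pad.
Only numpy, scipy, OpenCV 4.12 (cv2) and the standard library are available. Lean on these libraries where they do the work, as an engineer would, in place of code of your own. Each camera call takes 0.05 s, during which the arm holds its last target. There are 200 camera calls.

## Working session

There is one attempt and no reset: what is moved stays moved. The work goes in short steps, Python scripts to look and compute and a shell command to move; the robot and the scene stay as the last step left them, time stands still between calls to the robot, and variables do not carry over. Pictures are saved under pics/ and viewed, at most 14 in all, crops included, and the job is handed in when it is done.

```bash
mkdir -p pics; python3 - <<'E'
from bench import r
import cv2
for n in("scene","top"):
    f=r.grab_frame(n); cv2.imwrite(f"pics/{n}0.png",f); m=r.camera_model(n); print(n,m)
print(r.get_obs(),r.grip_point_offset)
E
```

```text
scene {'fx': 394.9284382304063, 'fy': 394.9284382304063, 'cx': 277.79855317042376, 'cy': 212.89903677836656, 'distortion': array([-0.10082603,  0.        ,  0.        ,  0.        ,  0.        ]), 'R': array([[-0.8433332 ,  0.5373854 ,  0.00245825],
       [ 0.26939697,  0.42672108, -0.86332751],
       [-0.46498858, -0.72741051, -0.50463806]]), 't': array([ 0.45279155, -0.09665284,  1.15140963])}
top {'fx': 519.1139581117488, 'fy': 519.1139581117488, 'cx': 276.3773174980205, 'cy': 200.57186562060335, 'distortion': array([-0.11049539,  0.        ,  0.        ,  0.        ,  0.        ]), 'R': array([[ 0.01848923, -0.99982024, -0.00419912],
       [-0.984796  , -0.01748551, -0.17283256],
       [ 0.17272807,  0.00733081, -0.98494227]]), 't': array([-0.0085288 ,  0.51697079,  1.3625529 ])}
{'clock': 0.1, 'joints': array([-1.30612842,  0.47771201,  0.02232275,  1.55634225, -0.01147869,
        1.1093042 , -0.08308486]), 'qvel': array([ 9.24785953e-04, -1.54124120e-03,  6.42435427e-04, -2.73157777e-03,
        4.03212578e-05,  1.27010767e-03, -9.45806249e-04]), 'tau': array([ 4.20767828e-03, -5.97766507e+01,  1.61374222e+00, -2.81957871e+01,
        1.28311824e-02,  5.09069388e-03, -3.34675622e-05]), 'tcp_pos': array([0.24564233, 0.62814688, 0.23043056]), 'orientation': array([-5.82028921e-01, -3.08702671e+00,  2.55759920e-03]), 'contact_force': array([-0.22299249,  0.07288979,  0.19139518]), 'moment': array([-0.00958737,  0.04862966,  0.01047989]), 'gripper_force': 0.0, 'grip_width': 0.08509301897105191} 0.0187
```

View pics/top0.png

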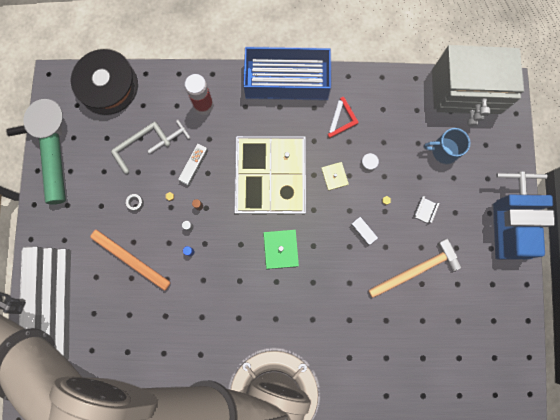

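View pics/scene0.png

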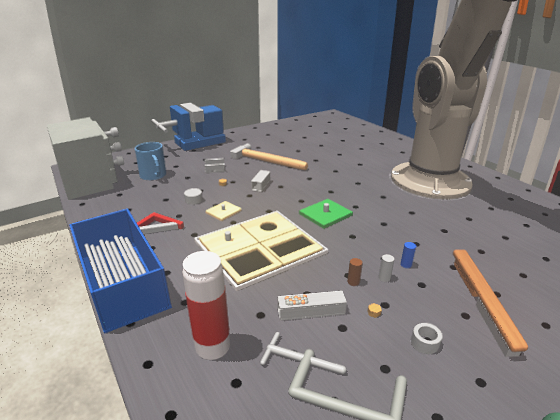

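The top view shows these parts:
- Ring at (134,202).
- Grey stub at (186,226), with a brown one at (197,204) and a blue one at (188,251).
- Tubes at (364,231) and (193,164).
- Channel at (427,209).
- Disc at (370,161).
- Tray at about (271,175): wide pocket upper left, narrow pocket lower left, pin upper right, round pocket lower right.

The small yellow and green pin boards are decoys.

```bash
cat > h.py <<'E'
import numpy as np, cv2
from bench import r
def cam(n):
    m=r.camera_model(n); K=np.array([[m["fx"],0,m["cx"]],[0,m["fy"],m["cy"]],[0,0,1]]); return K,np.array(m["distortion"],float),np.array(m["R"]),np.array(m["t"])
def cast(n,px,z):
    K,d,R,t=cam(n); px=np.asarray(px,float).reshape(-1,1,2)
    u=cv2.undistortPoints(px,K,d).reshape(-1,2); u=np.c_[u,np.ones(len(u))]@R
    C=-R.T@t; return C+u*((z-C[2])/u[:,2])[:,None]
def proj(n,X):
    K,d,R,t=cam(n); return cv2.projectPoints(np.asarray(X,float).reshape(-1,3),cv2.Rodrigues(R)[0],t,K,d)[0].reshape(-1,2)
E
python3 - <<'E'
from h import *
f=cv2.imread("pics/top0.png")
W=[(170,135,60,60),(110,178,60,60),(160,190,60,70),(345,208,50,50),(405,188,50,50)]
tiles=[cv2.resize(f[y:y+60,x:x+60],(240,240),interpolation=cv2.INTER_CUBIC) for x,y,_,_ in W]
tray=cv2.resize(f[130:220,230:350],(320,240),interpolation=cv2.INTER_CUBIC)[:,:240]
cv2.imwrite("pics/crop1.png",np.vstack([np.hstack(tiles[:3]),np.hstack(tiles[3:]+[tray])]))
print("C",[-cam(n)[2].T@cam(n)[3] for n in("top","scene")])
lab=cv2.cvtColor(f,cv2.COLOR_BGR2LAB).astype(int)
for T in (150,190):
  m=(cv2.cvtColor(f,cv2.COLOR_BGR2GRAY)>T).astype(np.uint8); m[:,:20]=0
  for c in cv2.findContours(m,cv2.RETR_EXTERNAL,cv2.CHAIN_APPROX_NONE)[0]:
    if 12<cv2.contourArea(c)<8000:
      x,y,w,h=cv2.boundingRect(c)
      if 120<x<450 and 130<y<270:
        X=cast("top",c,0.025)[:,:2]*1000; b=cv2.minAreaRect(X.astype(np.float32)); print(T,(x,y,w,h),np.round(b[0]),np.round(b[1]),round(b[2],1))
E
```

```text
C [array([ 0.27391733, -0.00947639,  1.43134951]), array([0.94328447, 0.6354677 , 0.49648898])]
150 (370, 239, 91, 58) [ 345. -368.] [ 88. 260.] 17.6
150 (264, 229, 35, 40) [389. -13.] [100.  87.] 5.9
150 (182, 221, 9, 8) [450. 247.] [19. 22.] 1.1
150 (352, 217, 26, 27) [ 443. -241.] [77. 32.] 39.8
150 (415, 196, 25, 27) [ 502. -415.] [52. 65.] 66.7
150 (383, 196, 8, 8) [ 529. -303.] [20. 20.] 89.0
150 (125, 194, 17, 16) [511. 399.] [42. 45.] 1.0
150 (165, 192, 9, 8) [530. 299.] [20. 22.] 3.1
150 (321, 162, 28, 28) [ 595. -159.] [68. 61.] 17.2
150 (362, 153, 17, 16) [ 639. -259.] [43. 45.] 1.1
150 (443, 145, 18, 11) [ 669. -489.] [56. 13.] 59.6
150 (178, 143, 29, 42) [622. 239.] [ 32. 116.] 64.4
150 (234, 136, 72, 78) [595.  20.] [219. 196.] 0.9
190 (278, 246, 6, 5) [391. -13.] [10. 12.] 46.0
190 (370, 239, 91, 57) [ 329. -373.] [ 86. 257.] 25.9
190 (182, 221, 8, 8) [450. 249.] [20. 19.] 2.6
190 (352, 217, 26, 27) [ 442. -241.] [76. 31.] 39.9
190 (430, 203, 9, 20) [ 495. -436.] [ 5. 58.] 66.6
190 (416, 196, 20, 26) [ 505. -410.] [40. 64.] 66.1
190 (383, 196, 7, 8) [ 529. -302.] [17. 20.] 89.0
190 (126, 194, 16, 16) [511. 398.] [43. 42.] 3.7
190 (166, 192, 7, 8) [530. 299.] [18. 18.] 46.8
190 (322, 162, 26, 28) [ 594. -159.] [66. 59.] 16.7
190 (362, 153, 17, 16) [ 638. -260.] [44. 43.] 45.7
190 (179, 144, 27, 40) [623. 239.] [ 30. 115.] 64.5
190 (235, 136, 71, 77) [596.  20.] [217. 194.] 0.6
```

View pics/crop1.png

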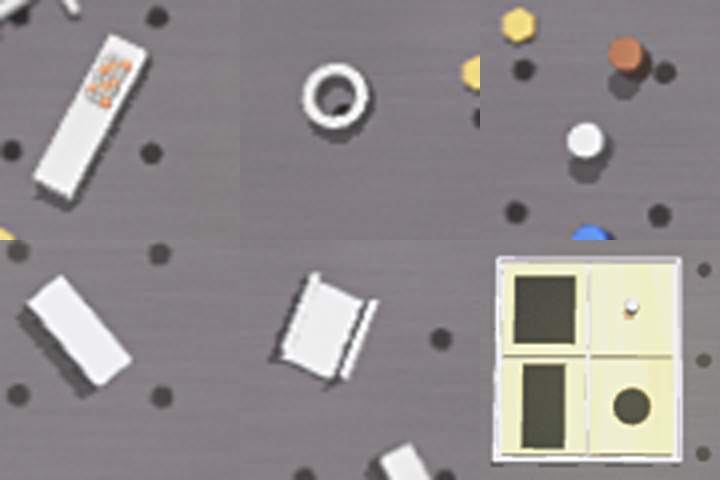

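The crop settles which part is which: the long tube with the weld bead is the 115 mm one at image (193,164), and the short tube is at (364,231). The tray's upper-left pocket is for the channel, the lower-left for the tube, the upper-right has the pin and the lower-right takes the stub. Next I'll refine the positions.

```bash
python3 - <<'E'
from h import *
f=cv2.imread("pics/top0.png"); g=cv2.cvtColor(f,cv2.COLOR_BGR2GRAY).astype(float)
def blob(x0,y0,x1,y1,T,z,name,dark=False):
    s=g[y0:y1,x0:x1]; big=cv2.resize(s,None,fx=8,fy=8,interpolation=cv2.INTER_CUBIC)
    m=((big<T) if dark else (big>T)).astype(np.uint8)
    cs=cv2.findContours(m,cv2.RETR_EXTERNAL,cv2.CHAIN_APPROX_NONE)[0]; c=max(cs,key=cv2.contourArea)
    px=(c.reshape(-1,2)+.5)/8-.5+[x0,y0]
    X=(cast("top",px,z)[:,:2]*1000).astype(np.float32); M=cv2.moments(X.reshape(-1,1,2)); b=cv2.minAreaRect(X)
    print(name,"cen",np.round([M["m10"]/M["m00"],M["m01"]/M["m00"]],1),"rect",np.round(b[0],1),np.round(b[1],1),round(b[2],1))
blob(345,208,385,250,160,.03,"tube"); blob(408,190,446,228,150,.025,"channel")
blob(120,188,148,216,150,.025,"ring"); blob(178,216,196,233,160,.05,"stub")
blob(236,137,271,174,110,.013,"s_chan",True); blob(236,174,271,212,110,.013,"s_tube",True); blob(274,178,303,210,110,.013,"s_stub",True)
blob(228,130,312,220,150,.013,"tray")
s=f[145:168,278:296]; big=cv2.resize(s,None,fx=16,fy=16,interpolation=cv2.INTER_CUBIC)[:320]
cv2.imwrite("pics/pin.png",big)
# scene view
fs=cv2.imread("pics/scene0.png")
a=cv2.resize(fs[200:290,190:335],(580,360),interpolation=cv2.INTER_CUBIC); cv2.imwrite("pics/tray_s.png",np.hstack([a,cv2.copyMakeBorder(big[:320],0,360-min(320,big.shape[0]),0,0,cv2.BORDER_CONSTANT)])[:,:800])
E
```

```text
tube cen [ 442.  -240.3] rect [ 441.9 -240.3] [77.7 32.5] 39.9
channel cen [ 503.4 -409.7] rect [ 504.9 -410.7] [42.3 67.8] 67.2
ring cen [511.4 398.6] rect [511.5 398.6] [46.9 45.7] 55.1
stub cen [446.4 243.3] rect [446.5 243.4] [23.4 24.4] 1.1
s_chan cen [650.2  67.1] rect [650.   67.1] [72.4 63.1] 0.9
s_tube cen [546.1  65.6] rect [546.   65.7] [87.5 42.9] 1.0
s_stub cen [547.4 -26.5] rect [547.4 -26.3] [36.  36.3] 9.3
tray cen [599.2  19.8] rect [599.2  20.2] [223.7 200.4] 0.7
```

View pics/tray_s.png

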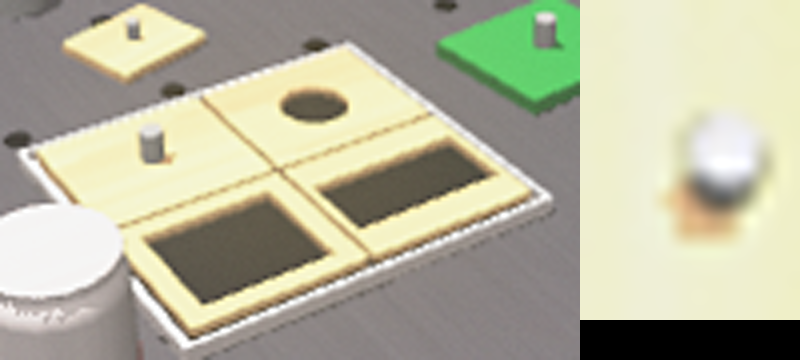

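The pocket spacing comes out at 104.1 and 92.1 mm with a yaw of about 0.9°, which matches the tray. That puts the ring pin near (651.5,−25). The crops show the pin and both pockets where expected. I'll start with the tube, moving via (560,200) and then on to the tube.

```bash
python3 - <<'E'
from h import *
print(cast("top",[[286.6,153.9]],.033))
E
python3 -m crank '[[0.112,-0.153,0,-0.0977,1],[0.112,-0.153,0,-0.0977,1],[0.112,-0.153,0,-0.0977,1],[0.112,-0.153,0,-0.0977,1],[0.112,-0.153,0,-0.0977,1],[0.112,-0.153,0,-0.0977,1],[0.112,-0.153,0,-0.0977,1]]' 40
python3 -m crank '[[0.112,-0.153,0,-0.0977,1],[0.112,-0.153,0,-0.0977,1],[0.112,-0.153,0,-0.0977,1],[0.112,-0.153,0,-0.0977,1],[0.112,-0.153,0,-0.0977,1],[0.112,-0.153,0,-0.0977,1],[0.112,-0.153,0,-0.0977,1]]'
```

```text
[[ 0.65141128 -0.02505866  0.033     ]]
clock: 0.68
tcp_pos: [0.4032, 0.4126, 0.2311]
orientation: [-1.386, -2.819, 0.001]
contact_force: [1.0, 0.0, -0.7]
grip_width: 0.0851
gripper_force: 0.0
clock: 1.27
tcp_pos: [0.56, 0.1985, 0.2311]
orientation: [-2.084, -2.351, 0.001]
contact_force: [0.2, 0.6, 0.4]
grip_width: 0.0855
gripper_force: 0.0
```

```bash
python3 -m crank '[[-0.0454,-0.1687,0,-0.0974,1],[-0.0454,-0.1687,0,-0.0974,1],[-0.0454,-0.1687,0,-0.0974,1],[-0.0454,-0.1687,0,-0.0974,1],[-0.0454,-0.1687,0,-0.0974,1],[-0.0454,-0.1687,0,-0.0974,1],[-0.0454,-0.1687,0,-0.0974,1]]'
python3 -m crank '[[-0.0454,-0.1687,0,-0.0974,1],[-0.0454,-0.1687,0,-0.0974,1],[-0.0454,-0.1687,0,-0.0974,1],[-0.0454,-0.1687,0,-0.0974,1],[-0.0454,-0.1687,0,-0.0974,1],[-0.0454,-0.1687,0,-0.0974,1],[0,0,-0.16,0,1],[0,0,-0.16,0,1]]'
python3 -m crank '[[0,0,-0.16,0,1],[0,0,-0.16,0,1],[0,0,-0.16,0,1],[0,0,0,0,1]]'
```

```text
clock: 1.85
tcp_pos: [0.4949, -0.0374, 0.2311]
orientation: [-2.631, -1.715, 0.0]
contact_force: [1.3, -0.6, -0.7]
grip_width: 0.0855
gripper_force: 0.0
clock: 2.52
tcp_pos: [0.4418, -0.2414, 0.168]
orientation: [2.951, 1.069, 0.006]
contact_force: [0.3, 2.0, -0.7]
grip_width: 0.0853
gripper_force: 0.0
clock: 2.85
tcp_pos: [0.4377, -0.2365, 0.0665]
orientation: [-2.946, -1.076, 0.012]
contact_force: [-0.6, 0.2, 0.2]
grip_width: 0.0853
gripper_force: 0.0
```

```bash
python3 -m crank '[[0,0,0,0,1],[0,0,0,0,1]]'; python3 -c "
from bench import r;print(r.get_obs()['joints'])"
```

```text
clock: 3.02
tcp_pos: [0.442, -0.239, 0.0726]
orientation: [2.95, 1.076, 0.001]
contact_force: [0.0, -0.2, 0.3]
grip_width: 0.0853
gripper_force: 0.0
[-0.12325971  0.49309958  0.62542663  2.12575329 -0.46990585  0.65825402
 -0.04623507]
```

```bash
python3 -m crank '[[0,-0.0065,-0.1043,0,1],[0,0,-0.1043,0,1],[0,0,-0.1043,0,1],[0,0,0,0,1],[0,0,0,0,1],[0,0,0,0,1]]' 40
python3 -m crank '[[0,0,0,0,-1],[0,0,0,0,-1],[0,0,0,0,-1],[0,0,0,0,-1],[0,0,0,0,-1],[0,0,0,0,-1],[0,0,0,0,-1],[0,0,0,0,-1]]' 40
```

```text
clock: 3.52
tcp_pos: [0.4428, -0.2404, 0.0107]
orientation: [2.949, 1.077, 0.004]
contact_force: [-0.7, 0.0, 0.2]
grip_width: 0.0855
gripper_force: 0.0
clock: 4.18
tcp_pos: [0.4416, -0.2396, 0.0092]
orientation: [-2.951, -1.077, -0.001]
contact_force: [-0.8, 1.4, 7.1]
grip_width: 0.0291
gripper_force: 39.9
```

```bash
python3 -m crank '[[0,0,0.1,0,-1],[0,0,0.15,0,-1],[0,0,0.15,0,-1],[0.0583,0.1694,0,-0.0968,-1],[0.0583,0.1694,0,-0.0968,-1],[0.0583,0.1694,0,-0.0968,-1],[0.0583,0.1694,0,-0.0968,-1]]'
python3 -m crank '[[0.0583,0.1694,0,-0.0968,-1],[0.0583,0.1694,0,-0.0968,-1],[0.0583,0.1694,0,-0.0968,-1],[0.0583,0.1694,0,-0.0968,-1],[0.0583,0.1694,0,-0.0968,-1],[0,0,0,0,-1],[0,0,0,0,-1],[0,0,0,0,-1]]'
python3 - <<'E'
from h import *
f=r.grab_frame("top"); cv2.imwrite("pics/t1.png",f)
fs=r.grab_frame("scene"); cv2.imwrite("pics/s1.png",fs)
cv2.imwrite("pics/c2.png",np.hstack([cv2.resize(f[130:230,220:320],(400,400)),cv2.resize(fs[150:290,190:330],(400,400))]))
E
```

```text
clock: 4.77
tcp_pos: [0.4881, -0.1026, 0.0889]
orientation: [-3.081, -0.611, -0.0]
contact_force: [1.3, -0.7, -2.3]
grip_width: 0.0292
gripper_force: 40.6
clock: 5.43
tcp_pos: [0.5457, 0.065, 0.0884]
orientation: [3.141, 0.027, -0.002]
contact_force: [0.1, 0.2, -1.3]
grip_width: 0.0291
gripper_force: 40.7
```

View pics/c2.png

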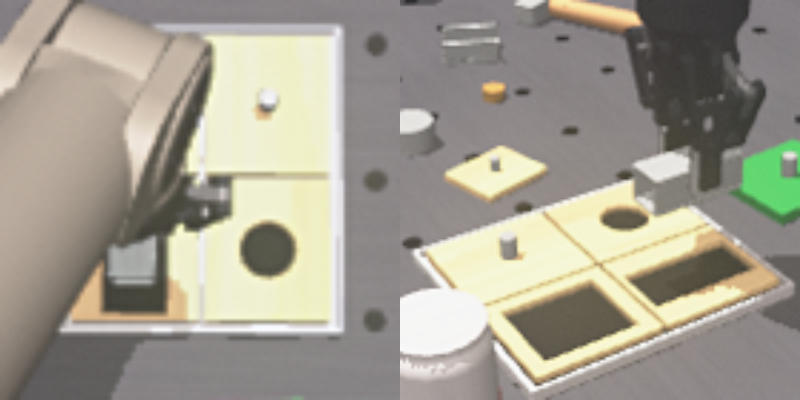

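The tube is level and aligned above the narrow pocket. Lowering and releasing.

```bash
python3 -m crank '[[0.004,0.003,-0.15,0,-1],[0,0,-0.1,0,-1],[0,0,-0.1,0,-1],[0,0,-0.008,0,-1],[0,0,0,0,-1],[0,0,0,0,-1]]'
python3 -m crank '[[0,0,0,0,0.15],[0,0,0,0,0.15],[0,0,0,0,0.15],[0,0,0,0,0.15],[0,0,0,0,0.15]]'
python3 -m crank '[[0,0,0.1,0,0.15],[0,0,0.15,0,0.15],[0,0,0.15,0,0.15],[0,0,0.15,0,0.15],[0,0,0,0,1],[0,0,0,0,1]]'
```

```text
clock: 6.03
tcp_pos: [0.547, 0.0646, 0.0175]
orientation: [3.141, 0.022, -0.0]
contact_force: [-0.7, -0.4, -1.1]
grip_width: 0.0292
gripper_force: 42.0
clock: 6.45
tcp_pos: [0.5474, 0.066, 0.0174]
orientation: [-3.141, -0.025, -0.001]
contact_force: [-0.6, 0.4, 0.8]
grip_width: 0.049
gripper_force: 0.0
clock: 6.95
tcp_pos: [0.5482, 0.0662, 0.1287]
orientation: [-3.14, -0.026, -0.005]
contact_force: [-0.0, 0.4, 0.2]
grip_width: 0.0714
gripper_force: 0.0
```

```bash
python3 -m crank '[[-0.0169,-0.1852,0,-0.041,1],[-0.0169,-0.1852,0,-0.041,1],[-0.0169,-0.1852,0,-0.041,1],[-0.0169,-0.1852,0,-0.041,1],[-0.0169,-0.1852,0,-0.041,1],[-0.0169,-0.1852,0,-0.041,1],[-0.0169,-0.1852,0,-0.041,1]]'
python3 -m crank '[[-0.0169,-0.1852,0,-0.041,1],[-0.0169,-0.1852,0,-0.041,1],[-0.0169,-0.1852,0,-0.041,1],[-0.0169,-0.1852,0,-0.041,1],[-0.0169,-0.1852,0,-0.041,1],[-0.0169,-0.1852,0,-0.041,1],[0,0,0,0,1],[0,0,0,0,1]]'
python3 -m crank '[[0,0,-0.15,0,1],[0,0,-0.15,0,1],[0,0,-0.05,0,1],[0,0,0,0,1],[0,0,0,0,1]]' 40
python3 - <<'E'
from h import *
f=r.grab_frame("top"); cv2.imwrite("pics/t2.png",f)
fs=r.grab_frame("scene"); cv2.imwrite("pics/s2.png",fs)
cv2.imwrite("pics/c3.png",np.hstack([cv2.resize(f[130:230,230:310],(320,400)),cv2.resize(f[180:240,395:455],(240,240)).copy() if 0 else cv2.resize(f[170:250,385:465],(240,400)),cv2.resize(fs[110:210,170:250],(240,400))]))
E
```

```text
clock: 7.53
tcp_pos: [0.5223, -0.1946, 0.1259]
orientation: [-3.124, 0.33, 0.003]
contact_force: [0.6, 0.2, -0.1]
grip_width: 0.0851
gripper_force: 0.0
clock: 8.2
tcp_pos: [0.5009, -0.418, 0.1259]
orientation: [3.076, -0.635, -0.003]
contact_force: [0.6, -0.2, -0.8]
grip_width: 0.0856
gripper_force: 0.0
clock: 8.62
tcp_pos: [0.5033, -0.4147, 0.0569]
orientation: [-3.078, 0.627, 0.002]
contact_force: [-0.2, -0.9, 0.2]
grip_width: 0.0856
gripper_force: 0.0
```

View pics/c3.png

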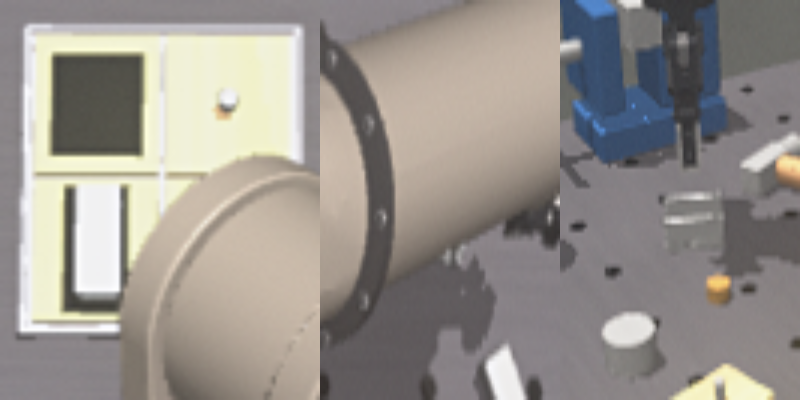

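The tube lies in its pocket, and in the scene view the gripper lines up with the channel. Descending and closing on it.

```bash
python3 -m crank '[[0,-0.003,-0.0845,0,1],[0,0,-0.085,0,1],[0,0,-0.085,0,1],[0,0,0,0,1],[0,0,0,0,1],[0,0,0,0,1]]' 40
python3 -m crank '[[0,0,0,0,-1],[0,0,0,0,-1],[0,0,0,0,-1],[0,0,0,0,-1],[0,0,0,0,-1],[0,0,0,0,-1]]' 40
python3 -m crank '[[0,0,0.1,0,-1],[0,0,0.15,0,-1],[0,0,0.15,0,-1],[0,0,0,0,-1],[0,0,0,0,-1]]'
```

```text
clock: 9.22
tcp_pos: [0.503, -0.4166, 0.0062]
orientation: [3.078, -0.629, -0.001]
contact_force: [-0.4, -0.3, 0.4]
grip_width: 0.0856
gripper_force: 0.0
clock: 9.72
tcp_pos: [0.5037, -0.4164, 0.0071]
orientation: [3.078, -0.628, 0.002]
contact_force: [0.0, 1.5, 5.7]
grip_width: 0.0494
gripper_force: 42.8
clock: 10.13
tcp_pos: [0.5038, -0.4169, 0.0876]
orientation: [3.077, -0.628, 0.004]
contact_force: [-0.1, -0.3, -3.0]
grip_width: 0.0491
gripper_force: 42.5
```

```bash
python3 -m crank '[[0.0526,0.1728,0,0.0381,-1],[0.0526,0.1728,0,0.0381,-1],[0.0526,0.1728,0,0.0381,-1],[0.0526,0.1728,0,0.0381,-1],[0.0526,0.1728,0,0.0381,-1],[0.0526,0.1728,0,0.0381,-1],[0.0526,0.1728,0,0.0381,-1]]'
python3 -m crank '[[0.0526,0.1728,0,0.0381,-1],[0.0526,0.1728,0,0.0381,-1],[0.0526,0.1728,0,0.0381,-1],[0.0526,0.1728,0,0.0381,-1],[0.0526,0.1728,0,0.0381,-1],[0.0526,0.1728,0,0.0381,-1],[0.0526,0.1728,0,0.0381,-1]]'
python3 -m crank '[[0,0,-0.1,0,-1],[0,0,-0.05,0,-1],[0,0,0,0,-1],[0,0,0,0,-1],[0,0,0,0,-1]]'
python3 - <<'E'
from h import *
f=r.grab_frame("top"); cv2.imwrite("pics/t3.png",f)
fs=r.grab_frame("scene"); cv2.imwrite("pics/s3.png",fs)
cv2.imwrite("pics/c4.png",np.hstack([cv2.resize(f[130:230,220:320],(400,400)),cv2.resize(fs[150:290,190:330],(400,400))]))
E
```

```text
clock: 10.72
tcp_pos: [0.576, -0.1719, 0.0845]
orientation: [-3.127, 0.301, 0.004]
contact_force: [0.9, 0.2, -2.2]
grip_width: 0.0491
gripper_force: 42.5
clock: 11.3
tcp_pos: [0.6494, 0.0697, 0.0842]
orientation: [3.141, 0.028, -0.005]
contact_force: [-0.1, -0.5, -2.0]
grip_width: 0.0492
gripper_force: 42.5
clock: 11.72
tcp_pos: [0.6502, 0.0656, 0.0564]
orientation: [3.141, 0.021, -0.001]
contact_force: [-0.2, -0.5, -1.1]
grip_width: 0.0491
gripper_force: 42.5
```

View pics/c4.png

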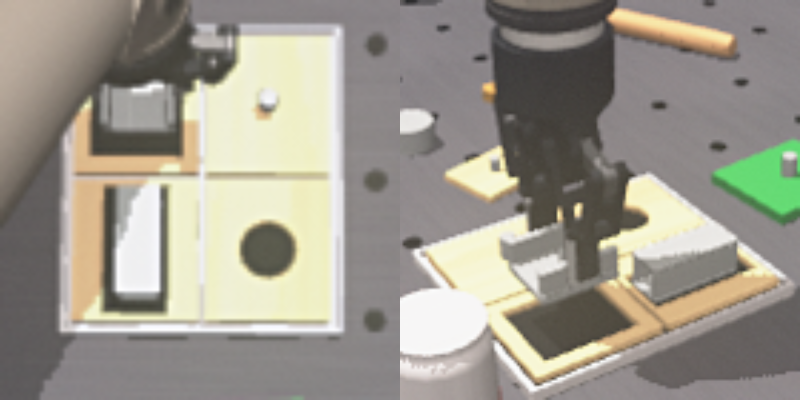

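The channel is held level over the broad pocket, and the tube lies flat in its own. Placing the channel now.

```bash
python3 -m crank '[[0.004,0.006,-0.08,0,-1],[0,0,-0.07,0,-1],[0,0,-0.05,0,-1],[0,0,-0.008,0,-1],[0,0,0,0,-1],[0,0,0,0,-1]]'
python3 -m crank '[[0,0,0,0,0.55],[0,0,0,0,0.55],[0,0,0,0,0.55],[0,0,0,0,0.55],[0,0,0,0,0.55]]'
python3 -m crank '[[0,0,0.1,0,0.55],[0,0,0.15,0,0.55],[0,0,0.15,0,0.55],[0,0,0.15,0,0.55],[0,0,0,0,1],[0,0,0,0,1]]'
```

```text
clock: 12.32
tcp_pos: [0.6507, 0.0688, 0.0135]
orientation: [3.141, 0.025, -0.002]
contact_force: [0.4, -0.4, -2.0]
grip_width: 0.049
gripper_force: 43.6
clock: 12.73
tcp_pos: [0.6514, 0.0687, 0.0147]
orientation: [3.141, 0.025, 0.0]
contact_force: [0.2, -1.1, -0.1]
grip_width: 0.0661
gripper_force: 0.0
clock: 13.23
tcp_pos: [0.6526, 0.0688, 0.1267]
orientation: [-3.141, -0.025, -0.006]
contact_force: [-0.8, 0.5, -0.5]
grip_width: 0.0855
gripper_force: 0.0
```

```bash
python3 -m crank '[[-0.07,0.165,0,0,1],[-0.07,0.165,0,0,1],[-0.07,0.165,0,0,1],[-0.07,0.165,0,0,1],[-0.07,0.165,0,0,1]]'
python3 -m crank '[[-0.07,0.165,0,0,1],[-0.07,0.165,0,0,1],[-0.07,0.165,0,0,1],[-0.07,0.165,0,0,1],[-0.07,0.165,0,0,1],[0,0,0,0,1],[0,0,0,0,1]]'
python3 -m crank '[[0,0,-0.15,0,1],[0,0,-0.15,0,1],[0,0,-0.05,0,1],[0,0,0,0,1],[0,0,0,0,1],[0,0,0,0,1]]' 40
python3 - <<'E'
from h import *
f=r.grab_frame("top"); cv2.imwrite("pics/t4.png",f)
fs=r.grab_frame("scene"); cv2.imwrite("pics/s4.png",fs)
cv2.imwrite("pics/c5.png",np.hstack([cv2.resize(f[130:230,220:320],(400,400)),cv2.resize(fs[260:360,370:470],(400,400))]))
E
```

```text
clock: 13.65
tcp_pos: [0.5796, 0.2351, 0.1233]
orientation: [3.141, 0.025, -0.003]
contact_force: [1.5, 0.4, 0.1]
grip_width: 0.0854
gripper_force: 0.0
clock: 14.23
tcp_pos: [0.5088, 0.4017, 0.1228]
orientation: [3.14, 0.035, -0.003]
contact_force: [0.4, -0.3, -0.7]
grip_width: 0.0856
gripper_force: 0.0
clock: 14.73
tcp_pos: [0.5126, 0.3984, 0.0561]
orientation: [-3.141, -0.023, -0.003]
contact_force: [-0.2, -0.3, 0.2]
grip_width: 0.0855
gripper_force: 0.0
```

View pics/c5.png

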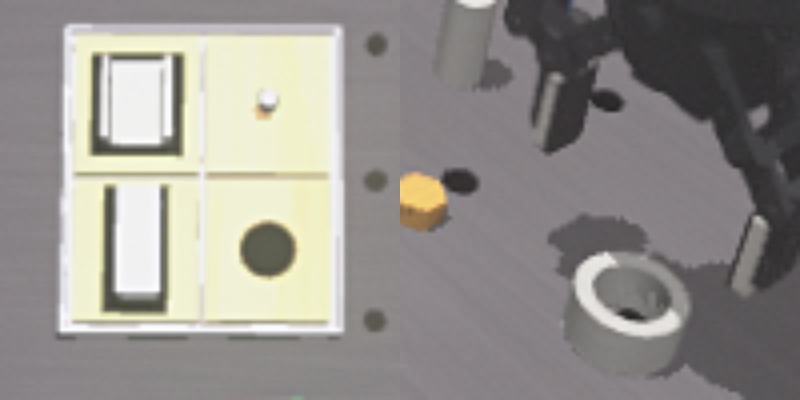

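The tube and channel are both fully inside their pockets, and the fingers straddle the ring. Gripping the ring.

```bash
python3 -m crank '[[-0.005,0,-0.085,0,1],[0,0,-0.085,0,1],[0,0,-0.085,0,1],[0,0,0,0,1],[0,0,0,0,1],[0,0,0,0,1]]' 40
python3 -m crank '[[0,0,0,0,-1],[0,0,0,0,-1],[0,0,0,0,-1],[0,0,0,0,-1],[0,0,0,0,-1],[0,0,0,0,-1]]' 40
python3 -m crank '[[0,0,0.1,0,-1],[0,0,0.15,0,-1],[0,0,0.15,0,-1],[0,0,0,0,-1],[0,0,0,0,-1]]'
```

```text
clock: 15.33
tcp_pos: [0.5107, 0.3986, 0.0038]
orientation: [3.141, 0.025, 0.001]
contact_force: [0.0, -0.2, 0.0]
grip_width: 0.0851
gripper_force: 0.0
clock: 15.83
tcp_pos: [0.5107, 0.3992, 0.0046]
orientation: [-3.14, -0.025, -0.001]
contact_force: [-0.8, -0.5, 6.6]
grip_width: 0.0441
gripper_force: 40.7
clock: 16.25
tcp_pos: [0.5111, 0.3994, 0.0851]
orientation: [-3.139, -0.025, -0.003]
contact_force: [-1.1, 0.2, -3.0]
grip_width: 0.044
gripper_force: 41.9
```

```bash
python3 -m crank '[[0.0585,-0.1769,0,0,-1],[0.0585,-0.1769,0,0,-1],[0.0585,-0.1769,0,0,-1],[0.0585,-0.1769,0,0,-1],[0.0585,-0.1769,0,0,-1],[0.0585,-0.1769,0,0,-1]]'
python3 -m crank '[[0.0585,-0.1769,0,0,-1],[0.0585,-0.1769,0,0,-1],[0.0585,-0.1769,0,0,-1],[0.0585,-0.1769,0,0,-1],[0.0585,-0.1769,0,0,-1],[0.0585,-0.1769,0,0,-1],[0,0,0,0,-1],[0,0,0,0,-1]]'
python3 -m crank '[[0,0,-0.08,0,-1],[0,0,0,0,-1],[0,0,0,0,-1],[0,0,0,0,-1]]'
python3 - <<'E'
from h import *
f=r.grab_frame("top"); cv2.imwrite("pics/t5.png",f)
fs=r.grab_frame("scene"); cv2.imwrite("pics/s5.png",fs)
cv2.imwrite("pics/c6.png",np.hstack([cv2.resize(f[130:230,220:320],(400,400)),cv2.resize(fs[180:280,180:280],(400,400))]))
E
```

```text
clock: 16.75
tcp_pos: [0.5794, 0.1848, 0.082]
orientation: [3.141, 0.026, -0.004]
contact_force: [-0.2, 0.4, -1.4]
grip_width: 0.0442
gripper_force: 41.9
clock: 17.42
tcp_pos: [0.6497, -0.0296, 0.0823]
orientation: [3.14, 0.016, -0.003]
contact_force: [-0.9, 1.5, -2.8]
grip_width: 0.0442
gripper_force: 42.0
clock: 17.75
tcp_pos: [0.6501, -0.024, 0.0667]
orientation: [-3.141, -0.029, 0.003]
contact_force: [0.6, -0.4, -2.4]
grip_width: 0.0445
gripper_force: 42.0
```

View pics/c6.png

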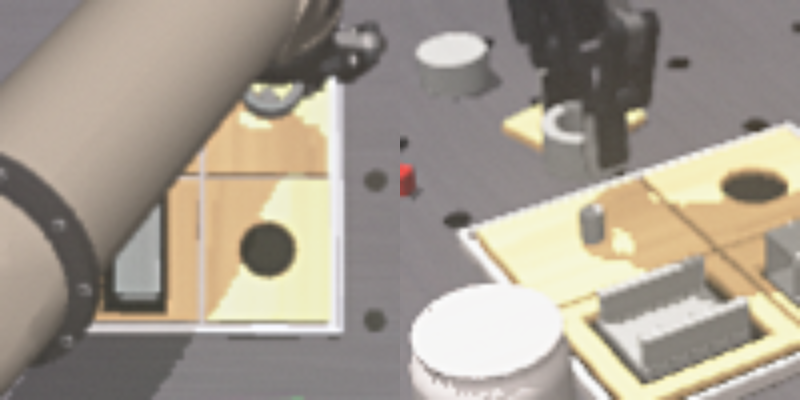

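The ring hangs just above the pin, and its pose matches the pin position to within 1–2 mm, with 8 mm of clearance. Lowering.

```bash
python3 -m crank '[[0.006,-0.004,-0.07,0,-1],[0,0,-0.06,0,-1],[0,0,-0.05,0,-1],[0,0,-0.05,0,-1],[0,0,-0.012,0,-1],[0,0,0,0,-1],[0,0,0,0,-1]]'
python3 -m crank '[[0,0,0,0,0.55],[0,0,0,0,0.55],[0,0,0,0,0.55],[0,0,0,0,0.55],[0,0,0,0,0.55]]'
python3 -m crank '[[0,0,0.1,0,0.55],[0,0,0.15,0,0.55],[0,0,0.15,0,0.55],[0,0,0.15,0,0.55],[0,0,0,0,1],[0,0,0,0,1]]'
```

```text
clock: 18.43
tcp_pos: [0.6517, -0.0268, 0.0187]
orientation: [3.141, 0.025, -0.001]
contact_force: [0.1, 0.1, -2.1]
grip_width: 0.0442
gripper_force: 42.0
clock: 18.85
tcp_pos: [0.6521, -0.0266, 0.0194]
orientation: [-3.141, -0.025, -0.001]
contact_force: [0.4, 0.9, 0.2]
grip_width: 0.0661
gripper_force: 0.0
clock: 19.35
tcp_pos: [0.6532, -0.0268, 0.1313]
orientation: [-3.141, -0.025, -0.006]
contact_force: [0.5, 0.4, -0.3]
grip_width: 0.085
gripper_force: 0.0
```

```bash
python3 -m crank '[[-0.103,0.135,0,0,1],[-0.103,0.135,0,0,1],[-0.103,0.135,0,0,1],[-0.103,0.135,0,0,1],[-0.103,0.135,0,0,1]]'
python3 -m crank '[[-0.103,0.135,0,0,1],[-0.103,0.135,0,0,1],[-0.103,0.135,0,0,1],[-0.103,0.135,0,0,1],[-0.103,0.135,0,0,1],[0,0,0,0,1],[0,0,0,0,1],[0,0,0,0,1]]'
python3 -m crank '[[0,0,-0.1,0,1],[0,0,-0.1,0,1],[0,0,0,0,1],[0,0,0,0,1],[0,0,0,0,1]]' 40
python3 - <<'E'
from h import *
f=r.grab_frame("top"); cv2.imwrite("pics/t6.png",f)
fs=r.grab_frame("scene"); cv2.imwrite("pics/s6.png",fs)
cv2.imwrite("pics/c7.png",np.hstack([cv2.resize(f[130:230,220:320],(400,400)),cv2.resize(fs[190:290,330:430],(400,400))]))
E
```

```text
clock: 19.77
tcp_pos: [0.5469, 0.1095, 0.128]
orientation: [3.141, 0.025, -0.003]
contact_force: [-0.0, 0.2, -0.5]
grip_width: 0.0856
gripper_force: 0.0
clock: 20.43
tcp_pos: [0.4457, 0.2429, 0.1287]
orientation: [3.14, 0.026, -0.0]
contact_force: [0.4, 0.2, -0.4]
grip_width: 0.0857
gripper_force: 0.0
clock: 20.85
tcp_pos: [0.4469, 0.2423, 0.0898]
orientation: [3.141, 0.022, 0.001]
contact_force: [1.1, -0.3, 0.3]
grip_width: 0.0852
gripper_force: 0.0
```

View pics/c7.png

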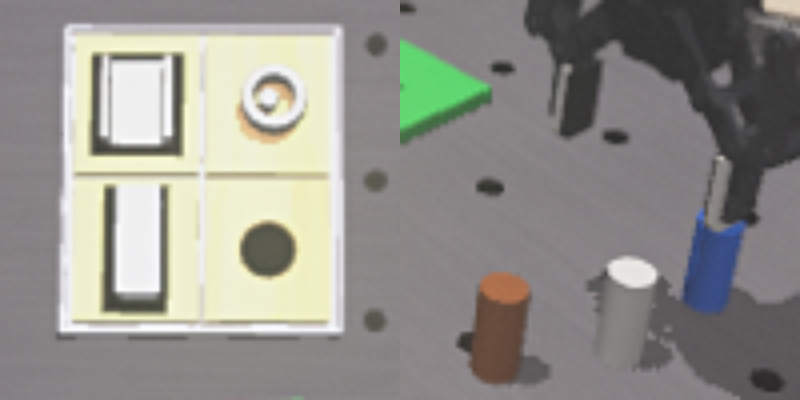

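The ring is over the pin, and the fingers straddle the grey stub, clear of the brown and blue ones. Gripping the stub.

```bash
python3 -m crank '[[0,0.004,-0.11,0,1],[0,0,-0.115,0,1],[0,0,-0.115,0,1],[0,0,0,0,1],[0,0,0,0,1],[0,0,0,0,1]]' 40
python3 -m crank '[[0,0,0,0,-1],[0,0,0,0,-1],[0,0,0,0,-1],[0,0,0,0,-1],[0,0,0,0,-1],[0,0,0,0,-1],[0,0,0,0,-1],[0,0,0,0,-1]]' 40
python3 -m crank '[[0,0,0.1,0,-1],[0,0,0.15,0,-1],[0,0,0.15,0,-1],[0,0,0,0,-1],[0,0,0,0,-1]]'
```

```text
clock: 21.45
tcp_pos: [0.4469, 0.2443, 0.0225]
orientation: [-3.141, -0.025, -0.002]
contact_force: [-0.3, 0.2, 1.0]
grip_width: 0.0854
gripper_force: 0.0
clock: 22.12
tcp_pos: [0.446, 0.2444, 0.0216]
orientation: [-3.141, -0.025, -0.0]
contact_force: [-1.5, 0.2, 6.5]
grip_width: 0.0228
gripper_force: 39.0
clock: 22.53
tcp_pos: [0.4464, 0.2449, 0.1021]
orientation: [-3.14, -0.026, -0.003]
contact_force: [-0.5, -0.3, -2.5]
grip_width: 0.0228
gripper_force: 39.9
```

```bash
python3 -m crank '[[0.0635,-0.1696,0,0,-1],[0.0635,-0.1696,0,0,-1],[0.0635,-0.1696,0,0,-1],[0.0635,-0.1696,0,0,-1],[0.0635,-0.1696,0,0,-1],[0.0635,-0.1696,0,0,-1],[0.0635,-0.1696,0,0,-1],[0.0635,-0.1696,0,0,-1]]'
python3 -m crank '[[0,0,0,0,-1],[0,0,-0.15,0,-1],[0,0,0,0,-1],[0,0,0,0,-1],[0,0,0,0,-1]]'
python3 - <<'E'
from h import *
fs=r.grab_frame("scene"); f=r.grab_frame("top")
cv2.imwrite("pics/c8.png",np.hstack([cv2.resize(f[130:230,220:320],(400,400)),cv2.resize(fs[180:290,190:300],(400,400))]))
E
```

```text
clock: 23.2
tcp_pos: [0.5466, -0.0286, 0.0996]
orientation: [-3.141, -0.026, 0.004]
contact_force: [0.2, 0.0, -1.8]
grip_width: 0.0225
gripper_force: 39.9
clock: 23.62
tcp_pos: [0.5468, -0.0267, 0.0709]
orientation: [3.141, 0.026, -0.003]
contact_force: [-0.5, 1.0, -1.0]
grip_width: 0.0228
gripper_force: 40.0
```

View pics/c8.png

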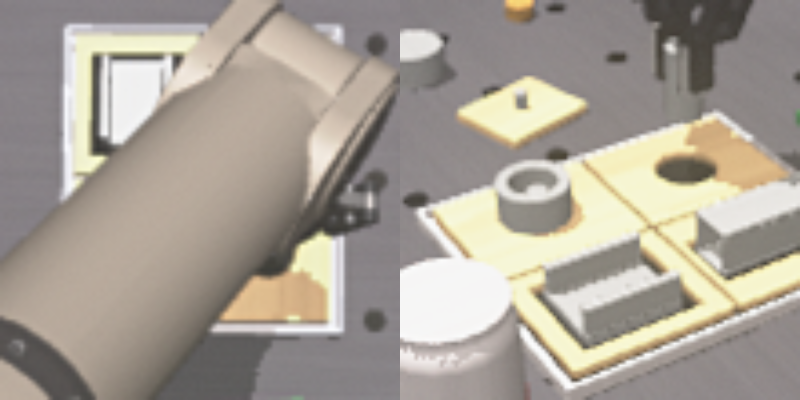

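The stub is upright above the round pocket, and the ring lies flat over its pin. Lowering, releasing and withdrawing.

```bash
python3 -m crank '[[0.004,0,-0.08,0,-1],[0,0,-0.07,0,-1],[0,0,-0.05,0,-1],[0,0,-0.008,0,-1],[0,0,0,0,-1],[0,0,0,0,-1],[0,0,0,0,-1]]'
python3 -m crank '[[0,0,0,0,0.1],[0,0,0,0,0.1],[0,0,0,0,0.1],[0,0,0,0,0.1],[0,0,0,0,0.1]]'
python3 -m crank '[[0,0,0.1,0,0.1],[0,0,0.15,0,0.1],[0,0,0.15,0,0.1],[0,0,0.15,0,0.1],[0,0,0.1,0,0.5],[0,0,0,0,0.5]]'
python3 -m crank '[[0,-0.15,0,0,0.5],[0,-0.15,0,0,0.5],[0,-0.15,0,0,0.5],[0,-0.15,0,0,0.5],[0,-0.15,0,0,0.5],[0,-0.15,0,0,0.5],[0,0,0,0,0.5],[0,0,0,0,0.5]]'
python3 - <<'E'
from h import *
fs=r.grab_frame("scene"); f=r.grab_frame("top")
cv2.imwrite("pics/c9.png",np.hstack([cv2.resize(f[130:230,220:320],(400,400)),cv2.resize(fs[180:290,190:340],(400,400))]))
E
```

```text
clock: 24.3
tcp_pos: [0.5484, -0.0273, 0.0298]
orientation: [3.141, 0.025, 0.0]
contact_force: [-0.6, -0.0, -1.7]
grip_width: 0.0225
gripper_force: 40.3
clock: 24.72
tcp_pos: [0.5484, -0.0272, 0.0298]
orientation: [3.141, 0.025, 0.001]
contact_force: [-0.3, 0.0, -0.5]
grip_width: 0.0469
gripper_force: 0.0
clock: 25.22
tcp_pos: [0.5508, -0.0277, 0.1636]
orientation: [-3.141, -0.025, -0.01]
contact_force: [1.4, -1.3, -0.3]
grip_width: 0.0639
gripper_force: 0.0
clock: 25.88
tcp_pos: [0.5473, -0.2094, 0.1592]
orientation: [3.141, 0.018, -0.001]
contact_force: [0.7, 0.9, 0.2]
grip_width: 0.0639
gripper_force: 0.0
```

View pics/c9.png

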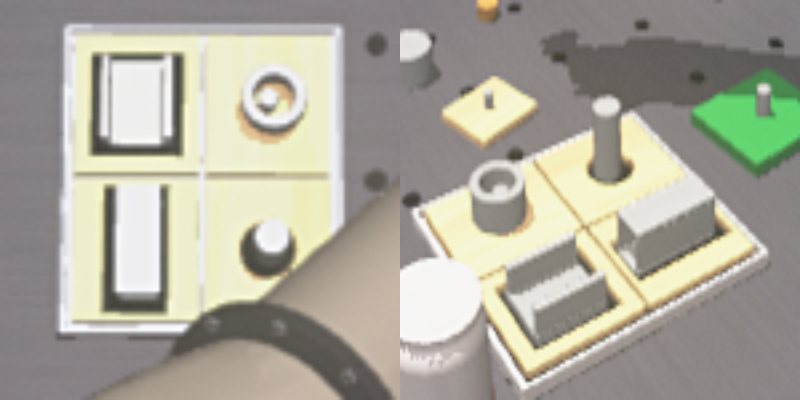

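All four parts sit in their own inserts, released, and the arm is clear of them.

```bash
python3 -c "
from bench import r;print(r.hand_in())"
```

```text
the job is handed in; nothing more can be done
None
```

The tube, channel, ring and stub each sit in their own insert, released, with the look-alikes left untouched; I handed the job in at about 26 s on the robot's clock, and no verdict was returned.

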